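# Flip the round circuit board over in its holder

## Robot

A 7-joint arm with a two-finger parallel gripper is mounted at the origin on the work surface. World frame = base frame: x ahead of the robot, y to its left, z up, the work surface at z = 0. Lengths are in m, angles in rad, forces in N, time in s.
With the tool pointing down it reaches from about 0.425 to 0.925 m from the base axis. Payload 6.8 kg.
Tool frame: the origin (TCP) lies midway between the tips of the shut fingers; the grasp point (between the pads) lies 19 mm behind it; z points along the fingers, y is the direction in which the jaws open and shut (so a half turn about z gives the same grasp; the last joint's range is limited). The gripper opens to 85 mm and grips with 20 to 120 N. Pads are 22 mm wide; open, the fingers measure 114 mm over their backs; the gripper's body (76 mm by 85 mm) begins 54 mm behind the grasp point. The pads swing forward as they close: fully open they stand 13 mm farther back than shut.
Start: joints at [1.224, 0.477, 0.022, 1.555, -0.011, 1.109, -0.083], TCP at [0.16, -0.656, 0.231] pointing down, gripper open.
Joint ranges: [-2.96, 2.96], [-0.34, 2.1], [-1.41, 1.46], [0.24, 2.44], [-1.37, 4.51], [0.17, 1.92], [-2.96, 2.96]. Speed limits (rad/s): [2.39, 2.39, 3.14, 3.14, 3.14, 3.14, 3.14].

## Interface

Orientations are given as a unit quaternion [w, x, y, z].
In Python, from station import readout, eyes, ticket gives the robot as it stands. The module is installed in compiled form; this text tells all that it offers.
- The arm moves only by the shell command python3 -m crank 'ROWS' [FORCE]. ROWS is JSON, a list of rows, each an object of numbers: "jaw": the opening in per cent of the stroke, from 0 (shut) to 100 (fully open); "x", "y", "z": the shift along the tool's x, y, z in mm; "ax", "ay", "az": the turn, a rotation vector about the tool's x, y, z in degrees. In form: [{"jaw": .., "x": .., "y": .., "z": .., "ax": .., "ay": .., "az": ..}, ...]. A call has 1 to 12 rows; each row shifts and turns the commanded pose from where the row before left it, along the tool's axes as they then stand; what a row does not reach is not made up. A row lasts 1/8 s, in which the tool goes at most 62.5 mm and 10.7 degrees, less where a joint would pass 70% of its speed; a pose out of reach is approached as far as the arm can. A call with a gripper value outside its range is refused whole. The fingers move at their own pace and stop on an object; FORCE is the grip in N (left out, the last holds). Time passes only in rows, so rows that do not move let the fingers close. It gives the time, the measured TCP pose, the force and the opening at its end, in the units of the state.
- readout.get_obs(): the state, without advancing time (a new reading comes with each control period).
- eyes.read_camera(name): name is "scene" or "top" or "wrist"; returns (picture, depth): 384x512x3 uint8, red, green, blue; 384x512 float32, m along the optical axis (not along the pixel's ray), 0 where there is no reading.
- eyes.calibration(name): a dict with "fx", "fy", "cx", "cy" (pixels), "k1" (the pictures are not rectified: a ray, as slopes to the right and down, at radius r is drawn at 1 + k1 r^2 times it, then the intrinsics apply), "R" (3x3) and "t" (3): a world point X has camera coordinates R X + t. Camera axes: x right, y down, z forward; pixel columns grow to the right and rows downward; lengths in m; the calibration is good to about 2 mm. A picture is of the moment at which its call begins: read the wrist's pose just before it. calibration takes no time and is no camera call; for the wrist camera it gives the pose at the moment of the call.
- ticket.hand_in(): hands the job in, once; it reports no verdict.
The state is a dict: "t": time; "q": joint angles; "joint_vel": joint speeds; "joint_torque": joint torques, N m; "eef_pos": TCP position; "tool_rot": TCP orientation; "contact_force": force on the tool from outside, world axes, zero at the start; "torque": the same for the moment, N m; "gripper_width": opening from 0.0 (shut) to 1.0 (fully open).
Only numpy, scipy, OpenCV 4.12 (cv2) and the standard library are available. Lean on these libraries where they do the work, as an engineer would, in place of code of your own. Each camera call takes 0.05 s, during which the arm holds its last target. There are 200 camera calls.

## Task

The round circuit board has its parts fitted and now needs soldering from below: push on it gently with the fingertips to swing it over in its holder until the bare solder side faces up and the board is level again. Do not lift, tip or shove the holder, leave the rectangular board and its holder as they are, and disturb nothing else on the bench.

Things in the scene. Friction and masses are not known exactly. Their poses are not given: they have to be found in the camera images.
- round_stand: Holder of the ROUND board: loose on the bench, 1.1 kg. Origin: middle of its footprint, on the bench; z up. Two foot bars 160 long (x), 26 wide, 22 high at y = +-75; on each a blue post 26 (x) x 16 (y), top at z = 118, inner face at |y| = 67; knobs out to |y| = 98. A bridge 30 wide (x), top at z = 30, joins the feet. The board pivots about the line along this y axis at x = 0, z = 105.
- round_board_centre (a point): Middle of the round board, on the pivot line; axes turn with the board, +z out of the parts side. Dark green disc, diameter 90, 3.6 thick, held on the pivot line by black jaws (22 along x, 12 thick, |y| 40 to 56). Chip, connector and capacitors within 25 of the centre stand up to 9 proud of one side (up at the start); the other side is bare but for solder dots. The rim is clear on both sides.
- round_board (a joint): Turn of the round board, rad. 0: level, parts up. Grows as its edge on the holder's -x side (facing the robot) goes down and the +x edge comes up. +-pi/2: on edge. +pi or -pi: level, solder side up. Turns either way, stops at +-3.6. Clamp friction (0.05 N m, about 1.2 N at the rim) keeps it where it is left. Starts up to 0.35 off level.
- square_stand: Holder of the RECTANGULAR board: loose on the bench, 1.1 kg. Origin: middle of its footprint, on the bench; z up. Two foot bars 160 long (x), 26 wide, 22 high at y = +-75; on each a blue post 26 (x) x 16 (y), top at z = 118, inner face at |y| = 67; knobs out to |y| = 98. A bridge 30 wide (x), top at z = 30, joins the feet. The board pivots about the line along this y axis at x = 0, z = 105.
- square_board_edge (a point): Middle of the rectangular board's edge on its holder's -x side, 40 from the pivot line. That board is 80 (x) x 90 (y) x 3.6 on the same kind of pivot, starts up to 0.35 off level and is to be left alone.
- spool: Solder spool standing on its flange, diameter 52, height 34, red flanges; origin at the centre of its underside. Bystander.
- flux: Small capped bottle, diameter 34, height 85; origin under its centre. Bystander.
- driver: Screwdriver lying on the bench nearer the robot, 160 long along its x; origin below its middle. Bystander.
- tweezers: Steel tweezers lying flat, 125 long along its x, 5 high; origin at the middle. Bystander.
- tip_cleaner: Round tin, diameter 60, height 32, brass top; origin under its centre. Bystander.
- jar: Small clear jar, diameter 40, height 45; origin under its centre. Bystander.

How it is judged:
At the end, for the whole second after the job is handed in: The round board is turned over, solder side up and level to within 0.18 rad (about 10 degrees), at rest; its holder stands flat on the bench within 40 mm of where it was; the other holder, the edge of its board and the bystanders are within 20 mm of where they were ((value of joint round_board between 2.96 and 3.32 rad or value of joint round_board between -3.32 and -2.96 rad) and velocity of joint round_board between -0.05 and 0.05 rad/s and angle between round_stand's own z axis and vertical below 0.05 rad and height (world z) of round_stand below 0.008 m and linear speed of round_stand below 0.02 m/s and distance of round_stand from where it was at the start of the episode below 0.04 m and distance of each of square_stand, square_board_edge, spool, flux, driver, tweezers, tip_cleaner, jar from where it was at the start of the episode below 0.02 m); the robot touches nothing.
It fails at once if the holder of the round board is lifted or tipped (height (world z) of round_stand above 0.012 m or angle between round_stand's own z axis and vertical above 0.15 rad).
It fails at once if the holder of the round board is shoved more than 40 mm (distance of round_stand from where it was at the start of the episode above 0.04 m).
It fails at once if the fingers push the round board or its holder hard (over 20 N) (contact force between the fingers and round_stand above 20 N).
It fails at once if the other holder or its board is disturbed (distance of any of square_stand, square_board_edge from where it was at the start of the episode above 0.02 m).
It fails at once if a bystander is disturbed by more than 20 mm (distance of any of spool, flux, driver, tweezers, tip_cleaner, jar from where it was at the start of the episode above 0.02 m).
It also fails if it takes over 45 s, if anything falls off the work surface, if the arm or the gripper's body presses on something with over 40 N, if the wrist force passes 120 N, or if a joint passes its speed limit or range.

## Working session

There is one attempt and no reset: what is moved stays moved. The work goes in short steps, Python scripts to look and compute and a shell command to move; the robot and the scene stay as the last step left them, time stands still between calls to the robot, and variables do not carry over. Pictures are saved under pics/ and viewed, about 8 in all and at most 12, crops included, and the job is handed in when it is done.

```bash
mkdir -p pics
python3 - <<'E'
from station import readout, eyes
import cv2, numpy as np
o=readout.get_obs();print(o['t'],o['eef_pos'],o['tool_rot'],o['contact_force'])
for n in ("top","scene"):
    p,d=eyes.read_camera(n);cv2.imwrite(f'pics/{n}0.png',cv2.resize(p[:,:,::-1],(800,600)));np.savez(f'{n}0.npz',p=p,d=d)
    c=eyes.calibration(n);print(n,c)
E
```

```text
0.0 [ 0.15949277 -0.65527553  0.23032765] [-8.89140314e-04  9.92877083e-01  1.19139713e-01 -1.92963719e-04] [ 0.25088643 -0.66791483 -0.10105295]
top {'fx': 471.9716069316586, 'fy': 471.9716069316586, 'cx': 250.16856856870754, 'cy': 191.59261816951195, 'k1': -0.18375788282473027, 'R': array([[ 0.00909479, -0.99992192, -0.00856948],
       [-0.99561844, -0.00825739, -0.09314368],
       [ 0.09306564,  0.00937906, -0.9956158 ]]), 't': array([-0.0096975 ,  0.57474631,  0.90384275])}
scene {'fx': 449.8570541457143, 'fy': 449.8570541457143, 'cx': 252.0209620552761, 'cy': 190.01259767154795, 'k1': -0.006899970080311988, 'R': array([[ 0.59827232,  0.80128797, -0.00279649],
       [ 0.50976549, -0.38329848, -0.77020869],
       [-0.61823084,  0.45936898, -0.63778583]]), 't': array([-0.31870649, -0.20901124,  1.47423344])}
```

View pics/top0.png

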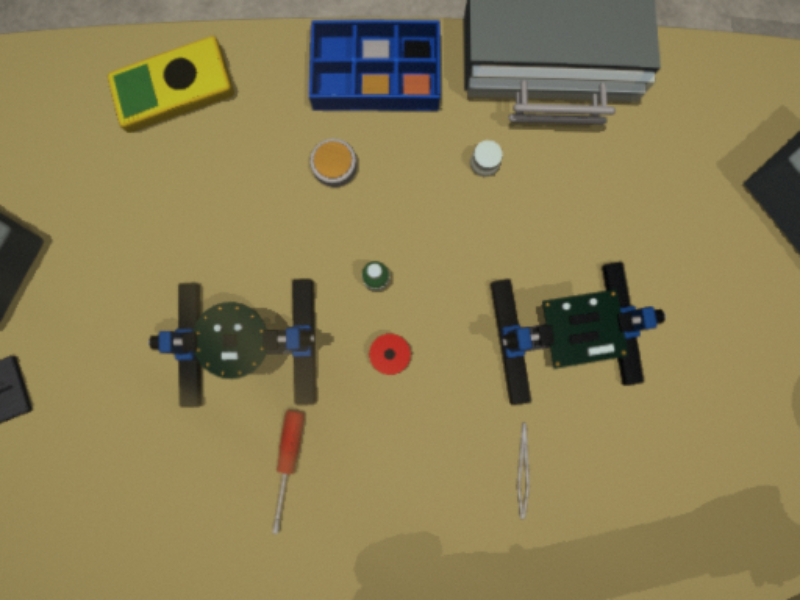

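View pics/scene0.png

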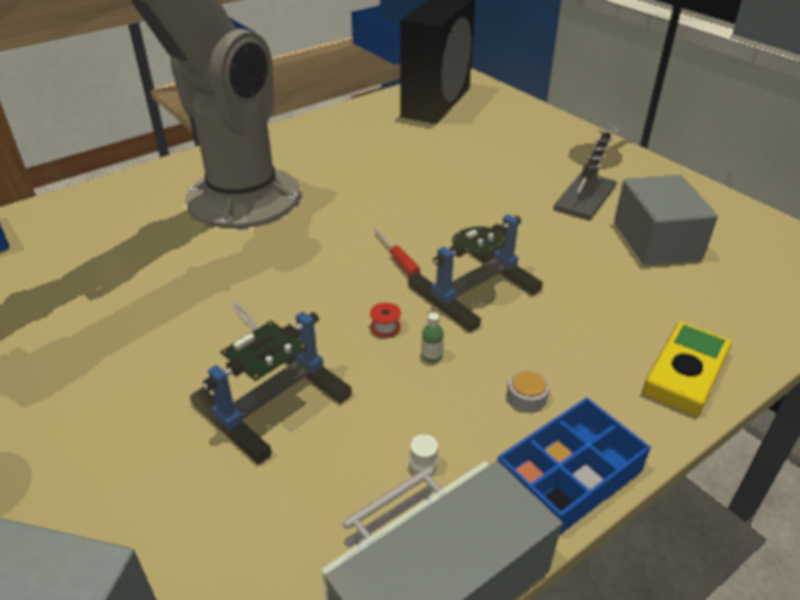

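Top view (800x600): round board at (230,340) with its posts at (178,342) and (292,340); the driver lies just in front at (290,440), with the spool at (390,354) and flux at (376,275) to the right. The scene view agrees. Next I'll measure the board and holder from depth.

```bash
cat > h.py <<'E'
import numpy as np, cv2
from station import eyes
def cloud(p,d,c):
    K=np.array([[c['fx'],0,c['cx']],[0,c['fy'],c['cy']],[0,0,1.]])
    v,u=np.mgrid[:d.shape[0],:d.shape[1]]
    s=cv2.undistortPoints(np.stack([u,v],-1).reshape(-1,1,2).astype(np.float32),K,np.array([c['k1'],0,0,0.])).reshape(-1,2)
    X=np.c_[s,np.ones(len(s))]*d.reshape(-1,1)
    return ((X-c['t'])@c['R']).reshape(d.shape+(3,))
E
python3 - <<'E'
from h import *
np.set_printoptions(precision=4,suppress=True)
for n in ("top","scene"):
    z=np.load(n+'0.npz');p,d=z['p'],z['d'];W=cloud(p,d,eyes.calibration(n))
    hsv=cv2.cvtColor(p,cv2.COLOR_RGB2HSV)
    near=(d>0)&(W[...,1]>0.05)&(W[...,1]<.45)&(W[...,0]>.3)&(W[...,0]<.75)
    print(n,'bench z',np.median(W[(d>0)&(abs(W[...,1])<.4)&(abs(W[...,0]-.5)<.2)][:,2]))
    blue=near&(hsv[...,0]>100)&(hsv[...,0]<130)&(hsv[...,1]>110)&(W[...,2]>.10)&(W[...,2]<.13)
    k,l,s,cc=cv2.connectedComponentsWithStats(blue.astype(np.uint8))
    for i in range(1,k):
        if s[i,4]>15:
            P=W[l==i];print(' post',s[i,4],P.mean(0),P.min(0),P.max(0))
    g=near&(hsv[...,0]>40)&(hsv[...,0]<95)&(hsv[...,1]>60)&(W[...,2]>.07)&(W[...,2]<.15)
    k,l,s,cc=cv2.connectedComponentsWithStats(g.astype(np.uint8))
    for i in range(1,k):
        if s[i,4]>200:
            P=W[l==i];A=np.c_[P[:,:2],np.ones(len(P))]
            w=np.ones(len(P),bool)
            for _ in range(6):
                q=np.linalg.lstsq(A[w],P[w,2],rcond=None)[0];r=P[:,2]-A@q;w=abs(r)<.003
            print(' board',s[i,4],w.sum(),P[w].mean(0),P.min(0),P.max(0),'plane',q,'z@mean',q@np.r_[P[w].mean(0)[:2],1])
    for nm,m in (('low dark',near&(hsv[...,2]<60)&(W[...,2]>.015)&(W[...,2]<.03)),('red',near&((hsv[...,0]<6)|(hsv[...,0]>174))&(hsv[...,1]>150)),):
        k,l,s,cc=cv2.connectedComponentsWithStats(m.astype(np.uint8))
        for i in range(1,k):
            if s[i,4]>80:
                P=W[l==i];x=P[:,:2]-P[:,:2].mean(0);e=np.linalg.eigh(x.T@x)[1][:,1];print(' ',nm,s[i,4],P.mean(0),P.min(0),P.max(0),e)
E
```

```text
top bench z 0.000317951325499342
 post 96 [0.5224 0.1066 0.118 ] [0.5111 0.1008 0.1141] [0.5345 0.114  0.1215]
 post 108 [0.5159 0.2561 0.117 ] [0.5053 0.2488 0.1093] [0.5271 0.2665 0.121 ]
 board 590 563 [0.5057 0.1997 0.105 ] [0.4759 0.1631 0.0968] [0.5445 0.2245 0.1125] plane [ 0.139  -0.0001  0.0347] z@mean 0.10496163126662758
  low dark 381 [0.5706 0.1071 0.0217] [0.5319 0.0943 0.0153] [0.5998 0.1217 0.0296] [-0.9969 -0.0787]
  low dark 313 [0.5652 0.2572 0.0215] [0.5361 0.2453 0.0153] [0.5932 0.2695 0.026 ] [-1.     -0.0005]
  low dark 263 [0.4737 0.2521 0.0215] [0.4421 0.2404 0.016 ] [0.496  0.2657 0.0292] [-0.9731 -0.2304]
  red 81 [0.4003 0.1226 0.0254] [0.3854 0.1155 0.02  ] [0.4173 0.1303 0.0305] [-0.9915  0.1303]
scene bench z 0.000606296276172876
 post 16 [0.5206 0.2581 0.1172] [0.5135 0.2518 0.1147] [0.5291 0.2665 0.1193]
 post 24 [0.5275 0.1077 0.1178] [0.5159 0.1025 0.1135] [0.5393 0.1147 0.1198]
  low dark 151 [0.5667 0.2553 0.0208] [0.5332 0.2345 0.0153] [0.6008 0.2696 0.0292] [-0.9959 -0.0909]
  low dark 311 [0.5362 0.1052 0.0206] [0.447  0.0932 0.015 ] [0.6058 0.1218 0.0263] [-0.9986 -0.0526]
  red 120 [0.402  0.1197 0.0221] [0.361  0.1081 0.0147] [0.4384 0.1323 0.0287] [-0.9866  0.1632]
```

Round holder: posts at (0.522,0.107) and (0.516,0.256), 150 mm apart as specified. Its centre is (0.519,0.1815), yaw about +2.5°, and the board sits at about +0.14 rad. The plan:
1. Press the near edge down to about 50°.
2. Push the raised far edge over from the far side.
3. Press it level.

First I'll shut the fingers, align yaw (az +11°) and travel, staying outside the inner reach limit.

```bash
python3 -m crank '[{"jaw":0,"az":5.6},{"jaw":0,"az":5.6},{"jaw":0,"x":39,"y":-35},{"jaw":0,"x":39,"y":-35},{"jaw":0,"x":39,"y":-35},{"jaw":0,"x":39,"y":-35},{"jaw":0,"x":39,"y":-35},{"jaw":0,"x":39,"y":-35},{"jaw":0,"x":39,"y":-35},{"jaw":0,"x":39,"y":-35},{"jaw":0,"x":39,"y":-35},{"jaw":0}]' 30
cat >> h.py <<'E'
from station import readout
from scipy.spatial.transform import Rotation as Ro
C=np.array([.5192,.1815,.105]);S=Ro.from_euler('z',2.5,degrees=True)
def st():
    o=readout.get_obs();q=o['tool_rot'];R=Ro.from_quat([q[1],q[2],q[3],q[0]])
    e=Ro.from_matrix(R.as_matrix()).inv()*S*Ro.from_euler('x',180,degrees=True)
    print('t',round(o['t'],2),'eef',np.round(o['eef_pos'],4),'rel stand mm',np.round(S.inv().apply(o['eef_pos']-C)*1000,1),'turn left (tool deg)',np.round(np.degrees(e.as_rotvec()),1),'F',np.round(o['contact_force'],1),'jaw',round(o['gripper_width'],2))
E
python3 -c "from h import *;st();print(readout.get_obs()['q'])"
```

```text
t 0.1 eef [ 0.1595 -0.6553  0.2304] rel stand mm [-395.8 -820.3  125.4] turn left (tool deg) [-0.1  0.  11.2] F [-0.9 -0.6  0.8] jaw 1.0
[ 1.22388942  0.47774984  0.02235615  1.55633527 -0.01149797  1.1093081
 -0.08311901]schema error: expected keys jaw, x, y, z, ax, ay, az
```

Every key is required in each row.

```bash
python3 -m crank '[{"jaw":0,"x":0,"y":0,"z":0,"ax":0,"ay":0,"az":5.6},{"jaw":0,"x":0,"y":0,"z":0,"ax":0,"ay":0,"az":5.6},{"jaw":0,"x":39,"y":-35,"z":0,"ax":0,"ay":0,"az":0},{"jaw":0,"x":39,"y":-35,"z":0,"ax":0,"ay":0,"az":0},{"jaw":0,"x":39,"y":-35,"z":0,"ax":0,"ay":0,"az":0},{"jaw":0,"x":39,"y":-35,"z":0,"ax":0,"ay":0,"az":0},{"jaw":0,"x":39,"y":-35,"z":0,"ax":0,"ay":0,"az":0},{"jaw":0,"x":39,"y":-35,"z":0,"ax":0,"ay":0,"az":0},{"jaw":0,"x":39,"y":-35,"z":0,"ax":0,"ay":0,"az":0},{"jaw":0,"x":39,"y":-35,"z":0,"ax":0,"ay":0,"az":0},{"jaw":0,"x":39,"y":-35,"z":0,"ax":0,"ay":0,"az":0},{"jaw":0,"x":0,"y":0,"z":0,"ax":0,"ay":0,"az":0}]' 30
python3 -c "from h import *;st();print(readout.get_obs()['q'])"
```

```text
t: 1.6
eef_pos: [0.5003, -0.3209, 0.2309]
tool_rot: [-0.001, 1.0, 0.026, 0.001]
contact_force: [0.2, 0.0, 0.3]
gripper_width: -0.001
t 1.6 eef [ 0.5003 -0.3209  0.2309] rel stand mm [ -40.8 -501.   125.9] turn left (tool deg) [-0.1 -0.1  0.5] F [0.2 0.  0.3] jaw -0.0
[ 0.55386835  0.34950846 -0.11079455  1.74910769  0.04059767  1.04539219
 -1.08955655]
```

```bash
python3 -m crank '[{"jaw":0,"x":0,"y":-56,"z":0,"ax":0,"ay":0,"az":0.4},{"jaw":0,"x":0,"y":-56,"z":0,"ax":0,"ay":0,"az":0},{"jaw":0,"x":0,"y":-56,"z":0,"ax":0,"ay":0,"az":0},{"jaw":0,"x":0,"y":-56,"z":0,"ax":0,"ay":0,"az":0},{"jaw":0,"x":0,"y":-56,"z":0,"ax":0,"ay":0,"az":0},{"jaw":0,"x":0,"y":-56,"z":0,"ax":0,"ay":0,"az":0},{"jaw":0,"x":0,"y":-56,"z":0,"ax":0,"ay":0,"az":0},{"jaw":0,"x":0,"y":-56,"z":0,"ax":0,"ay":0,"az":0},{"jaw":0,"x":0,"y":-53,"z":0,"ax":0,"ay":0,"az":0},{"jaw":0,"x":0,"y":0,"z":0,"ax":0,"ay":0,"az":0},{"jaw":0,"x":0,"y":0,"z":40,"ax":0,"ay":0,"az":0},{"jaw":0,"x":0,"y":0,"z":0,"ax":0,"ay":0,"az":0}]'
python3 -c "
from h import *;st();print(readout.get_obs()['q'])
p,d=eyes.read_camera('wrist');cv2.imwrite('pics/w1.png',p[:,:,::-1])"
```

```text
t: 3.1
eef_pos: [0.4763, 0.1718, 0.1888]
tool_rot: [0.002, 1.0, 0.017, -0.003]
contact_force: [0.1, -0.7, 0.4]
gripper_width: 0.001
t 3.1 eef [0.4763 0.1718 0.1888] rel stand mm [-43.2  -7.8  83.8] turn left (tool deg) [ 0.2  0.3 -0.5] F [ 0.1 -0.7  0.4] jaw 0.0
[-0.12319926  0.28283524 -0.40723412  1.97024356  0.13910122  0.92192895
 -2.13740752]
```

View pics/w1.png

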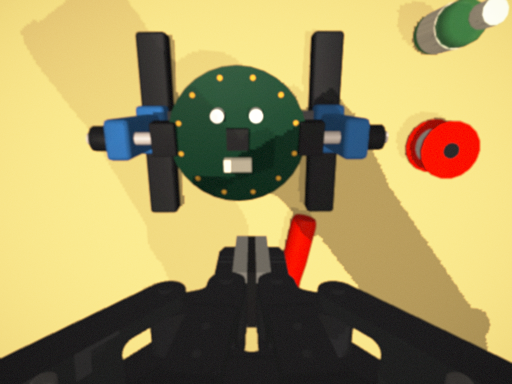

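The wrist view shows the board at (237,133), parts up, and the closed tips at (252,250), a bit to the right and in front. That agrees with the measured offsets. I'll correct y by 8 mm and x by 3 mm, then descend onto the near edge.

```bash
python3 -m crank '[{"jaw":0,"x":3,"y":-8,"z":25,"ax":0,"ay":0,"az":-0.5},{"jaw":0,"x":0,"y":0,"z":25,"ax":0,"ay":0,"az":0},{"jaw":0,"x":0,"y":0,"z":15,"ax":0,"ay":0,"az":0},{"jaw":0,"x":0,"y":0,"z":8,"ax":0,"ay":0,"az":0},{"jaw":0,"x":0,"y":0,"z":5,"ax":0,"ay":0,"az":0},{"jaw":0,"x":0,"y":0,"z":5,"ax":0,"ay":0,"az":0},{"jaw":0,"x":0,"y":0,"z":5,"ax":0,"ay":0,"az":0},{"jaw":0,"x":0,"y":0,"z":5,"ax":0,"ay":0,"az":0},{"jaw":0,"x":0,"y":0,"z":0,"ax":0,"ay":0,"az":0}]'
python3 -c "
from h import *;st()"
```

```text
t: 4.28
eef_pos: [0.4807, 0.1828, 0.098]
tool_rot: [0.0, 1.0, 0.023, -0.0]
contact_force: [0.2, 0.3, -0.1]
gripper_width: 0.001
t 4.28 eef [0.4807 0.1828 0.098 ] rel stand mm [-38.4   3.   -7. ] turn left (tool deg) [0.  0.  0.1] F [ 0.2  0.3 -0.1] jaw 0.0
```

```bash
python3 -m crank '[{"jaw":0,"x":-2,"y":3,"z":4,"ax":0,"ay":0,"az":0},{"jaw":0,"x":0,"y":0,"z":4,"ax":0,"ay":0,"az":0},{"jaw":0,"x":0,"y":0,"z":4,"ax":0,"ay":0,"az":0},{"jaw":0,"x":0,"y":0,"z":4,"ax":0,"ay":0,"az":0},{"jaw":0,"x":0,"y":0,"z":4,"ax":0,"ay":0,"az":0},{"jaw":0,"x":0,"y":0,"z":0,"ax":0,"ay":0,"az":0}]'
python3 -c "
from h import *;st()
p,d=eyes.read_camera('scene');cv2.imwrite('pics/s1.png',cv2.resize(p[110:230,230:390,::-1],(640,480)))"
```

```text
t: 5.03
eef_pos: [0.4786, 0.1796, 0.0778]
tool_rot: [0.0, 1.0, 0.023, -0.0]
contact_force: [-0.0, -0.9, -0.3]
gripper_width: -0.002
t 5.03 eef [0.4786 0.1796 0.0778] rel stand mm [-40.7  -0.2 -27.2] turn left (tool deg) [0.  0.1 0.1] F [-0.  -0.9 -0.3] jaw -0.0
```

View pics/s1.png

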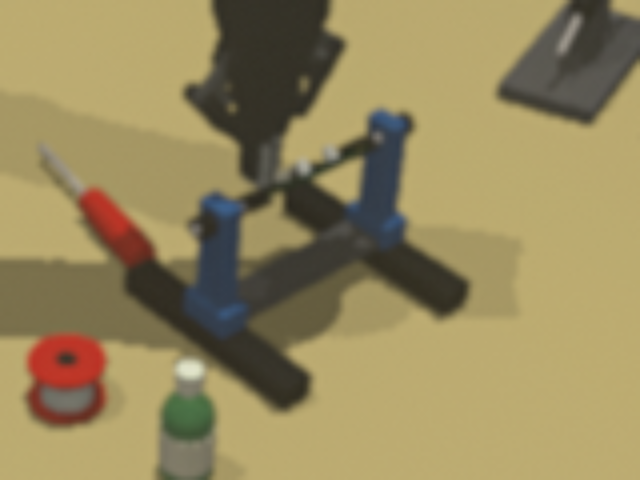

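The board is edge-on to the camera at about 45°, and the holder hasn't moved. Now I'll lift, cross over to the far side, and come down behind the raised edge.

```bash
python3 -m crank '[{"jaw":0,"x":-1,"y":0,"z":-30,"ax":0,"ay":0,"az":0},{"jaw":0,"x":0,"y":0,"z":-40,"ax":0,"ay":0,"az":0},{"jaw":0,"x":0,"y":0,"z":-30,"ax":0,"ay":0,"az":0},{"jaw":0,"x":0,"y":0,"z":0,"ax":0,"ay":0,"az":0},{"jaw":0,"x":35,"y":0,"z":0,"ax":0,"ay":0,"az":0},{"jaw":0,"x":35,"y":0,"z":0,"ax":0,"ay":0,"az":0},{"jaw":0,"x":33,"y":0,"z":0,"ax":0,"ay":0,"az":0},{"jaw":0,"x":0,"y":0,"z":0,"ax":0,"ay":0,"az":0},{"jaw":0,"x":0,"y":0,"z":25,"ax":0,"ay":0,"az":0},{"jaw":0,"x":0,"y":0,"z":25,"ax":0,"ay":0,"az":0},{"jaw":0,"x":0,"y":0,"z":0,"ax":0,"ay":0,"az":0}]'
python3 -c "
from h import *;st()
p,d=eyes.read_camera('scene');cv2.imwrite('pics/s2.png',cv2.resize(p[110:230,230:390,::-1],(640,480)))"
```

```text
t: 6.45
eef_pos: [0.5781, 0.1835, 0.1258]
tool_rot: [0.001, 1.0, 0.023, -0.003]
contact_force: [0.6, -0.2, -0.3]
gripper_width: -0.006
t 6.45 eef [0.5781 0.1835 0.1258] rel stand mm [58.9 -0.5 20.8] turn left (tool deg) [0.1 0.3 0.1] F [ 0.6 -0.2 -0.3] jaw -0.01
```

View pics/s2.png

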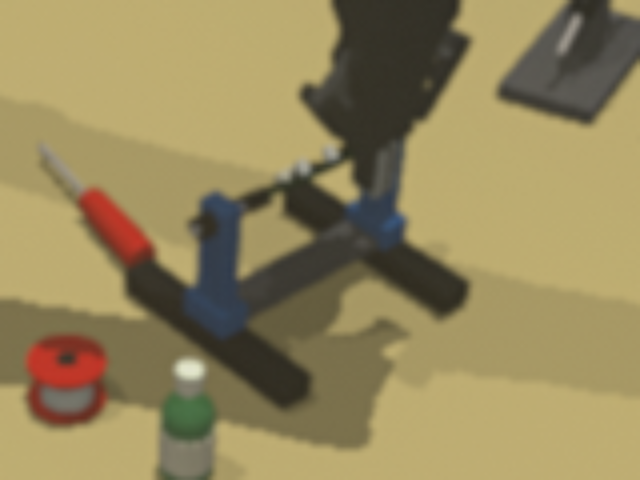

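Fingers are behind the raised edge at (385,180) in the crop. Now I'll push towards -x.

```bash
python3 -m crank '[{"jaw":0,"x":-8,"y":0,"z":0,"ax":0,"ay":0,"az":0},{"jaw":0,"x":-5,"y":0,"z":0,"ax":0,"ay":0,"az":0},{"jaw":0,"x":-5,"y":0,"z":0,"ax":0,"ay":0,"az":0},{"jaw":0,"x":-5,"y":0,"z":0,"ax":0,"ay":0,"az":0},{"jaw":0,"x":-5,"y":0,"z":0,"ax":0,"ay":0,"az":0},{"jaw":0,"x":-5,"y":0,"z":0,"ax":0,"ay":0,"az":0},{"jaw":0,"x":-5,"y":0,"z":0,"ax":0,"ay":0,"az":0},{"jaw":0,"x":0,"y":0,"z":0,"ax":0,"ay":0,"az":0}]'
python3 -c "
from h import *;st()"
python3 -m crank '[{"jaw":0,"x":-5,"y":0,"z":0,"ax":0,"ay":0,"az":0},{"jaw":0,"x":-5,"y":0,"z":0,"ax":0,"ay":0,"az":0},{"jaw":0,"x":-5,"y":0,"z":0,"ax":0,"ay":0,"az":0},{"jaw":0,"x":-5,"y":0,"z":0,"ax":0,"ay":0,"az":0},{"jaw":0,"x":-5,"y":0,"z":0,"ax":0,"ay":0,"az":0},{"jaw":0,"x":-5,"y":0,"z":0,"ax":0,"ay":0,"az":0},{"jaw":0,"x":-5,"y":0,"z":0,"ax":0,"ay":0,"az":0},{"jaw":0,"x":0,"y":0,"z":0,"ax":0,"ay":0,"az":0}]'
python3 -c "
from h import *;st()
p,d=eyes.read_camera('scene');cv2.imwrite('pics/s3.png',cv2.resize(p[110:230,230:390,::-1],(640,480)))"
```

```text
t: 7.5
eef_pos: [0.5417, 0.1824, 0.1279]
tool_rot: [0.0, 1.0, 0.023, -0.001]
contact_force: [0.8, -0.5, -0.7]
gripper_width: -0.001
t 7.5 eef [0.5417 0.1824 0.1279] rel stand mm [22.5 -0.  22.9] turn left (tool deg) [0.  0.1 0.1] F [ 0.8 -0.5 -0.7] jaw -0.0
t: 8.5
eef_pos: [0.5071, 0.181, 0.1282]
tool_rot: [0.0, 1.0, 0.023, -0.001]
contact_force: [-0.1, -0.3, -0.3]
gripper_width: 0.003
t 8.5 eef [0.5071 0.181  0.1282] rel stand mm [-12.2  -0.   23.2] turn left (tool deg) [0.  0.1 0.1] F [-0.1 -0.3 -0.3] jaw 0.0
```

View pics/s3.png

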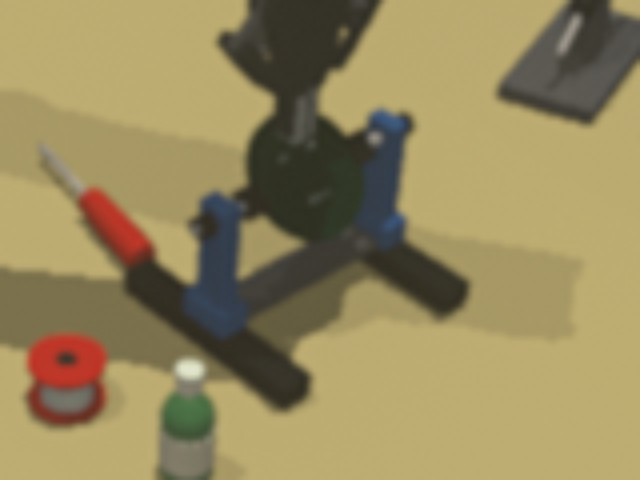

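The solder side is coming over, at about 135°. Now outward and down to level: tip to z ≈ +2 relative to the pivot, at x ≈ -38.

```bash
python3 -m crank '[{"jaw":0,"x":-4,"y":0,"z":2,"ax":0,"ay":0,"az":0},{"jaw":0,"x":-4,"y":0,"z":2,"ax":0,"ay":0,"az":0},{"jaw":0,"x":-4,"y":0,"z":3,"ax":0,"ay":0,"az":0},{"jaw":0,"x":-4,"y":0,"z":3,"ax":0,"ay":0,"az":0},{"jaw":0,"x":-4,"y":0,"z":3,"ax":0,"ay":0,"az":0},{"jaw":0,"x":-3,"y":0,"z":3,"ax":0,"ay":0,"az":0},{"jaw":0,"x":-3,"y":0,"z":3,"ax":0,"ay":0,"az":0},{"jaw":0,"x":0,"y":0,"z":2,"ax":0,"ay":0,"az":0},{"jaw":0,"x":0,"y":0,"z":0,"ax":0,"ay":0,"az":0},{"jaw":0,"x":0,"y":0,"z":0,"ax":0,"ay":0,"az":0}]'
python3 -c "
from h import *;st()"
python3 -m crank '[{"jaw":0,"x":0,"y":0,"z":-20,"ax":0,"ay":0,"az":0},{"jaw":0,"x":0,"y":0,"z":-50,"ax":0,"ay":0,"az":0},{"jaw":0,"x":0,"y":0,"z":-30,"ax":0,"ay":0,"az":0},{"jaw":0,"x":-50,"y":0,"z":-20,"ax":0,"ay":0,"az":0},{"jaw":0,"x":0,"y":55,"z":0,"ax":0,"ay":0,"az":0},{"jaw":0,"x":0,"y":60,"z":0,"ax":0,"ay":0,"az":0},{"jaw":0,"x":0,"y":60,"z":0,"ax":0,"ay":0,"az":0},{"jaw":0,"x":0,"y":60,"z":0,"ax":0,"ay":0,"az":0},{"jaw":0,"x":0,"y":60,"z":0,"ax":0,"ay":0,"az":0},{"jaw":0,"x":0,"y":0,"z":0,"ax":0,"ay":0,"az":0}]'
cat > m.py <<'E'
from h import *
np.set_printoptions(precision=4,suppress=True)
st();z=np.load('top0.npz');p0=z['p'];p,d=eyes.read_camera('top');W=cloud(p,d,eyes.calibration('top'))
hsv=cv2.cvtColor(p,cv2.COLOR_RGB2HSV)
near=(d>0)&(np.hypot(W[...,0]-C[0],W[...,1]-C[1])<.044)&(W[...,2]>.07)&(W[...,2]<.16)
P=W[near];A=np.c_[P[:,:2],np.ones(len(P))];w=np.ones(len(P),bool)
for _ in range(6):
    q=np.linalg.lstsq(A[w],P[w,2],rcond=None)[0];w=abs(P[:,2]-A@q)<.003
print('board n',len(P),w.sum(),'plane',q,'z centre',q@np.r_[C[:2],1],'resid max',(P[:,2]-A@q).max())
b=(d>0)&(hsv[...,0]>100)&(hsv[...,0]<130)&(hsv[...,1]>110)&(W[...,2]>.10)&(W[...,2]<.13)&(W[...,0]<.75)&(abs(W[...,1])<.45)
k,l,s,_=cv2.connectedComponentsWithStats(b.astype(np.uint8))
for i in range(1,k):
    if s[i,4]>15: print('post',W[l==i].mean(0))
cv2.imwrite('pics/t_end.png',cv2.resize(np.vstack([p0,p])[:,:,::-1],(400,600)))
cv2.imwrite('pics/t_now.png',cv2.resize(p[:,:,::-1],(800,600)))
E
python3 m.py
```

```text
t: 9.8
eef_pos: [0.4819, 0.1798, 0.1072]
tool_rot: [0.0, 1.0, 0.023, -0.0]
contact_force: [-0.4, 0.5, -0.9]
gripper_width: -0.0
t 9.8 eef [0.4819 0.1798 0.1072] rel stand mm [-37.3  -0.1   2.2] turn left (tool deg) [0.  0.  0.1] F [-0.4  0.5 -0.9] jaw -0.0
t: 11.05
eef_pos: [0.4447, -0.122, 0.2273]
tool_rot: [0.001, 1.0, 0.018, -0.0]
contact_force: [-0.8, 1.4, -0.9]
gripper_width: -0.0
t 11.05 eef [ 0.4447 -0.122   0.2273] rel stand mm [ -87.6 -300.   122.3] turn left (tool deg) [ 0.1  0.  -0.4] F [-0.8  1.4 -0.9] jaw -0.0
board n 1806 1686 plane [ 0.0046 -0.0024  0.1048] z centre 0.10676152121075991 resid max 0.006355954763616861
post [ 0.5482 -0.3035  0.1157]
post [0.5224 0.1066 0.118 ]
post [ 0.523  -0.1561  0.117 ]
post [0.5159 0.2562 0.1171]
```

View pics/t_now.png

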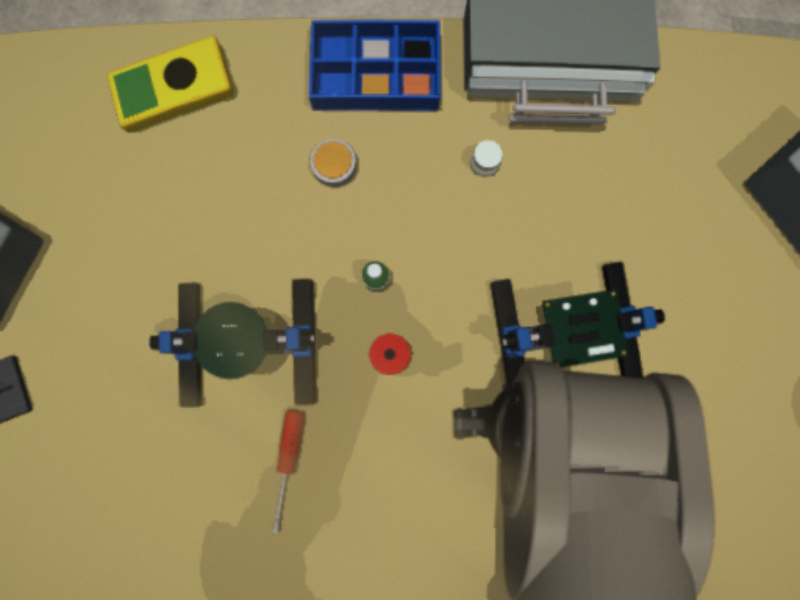

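The solder side is up (dots visible at (230,340)), tilt about 0.005 rad, and everything in view is where it started. I'll check the force at rest, then hand in.

```bash
python3 -m crank '[{"jaw":0,"x":0,"y":0,"z":0,"ax":0,"ay":0,"az":0},{"jaw":0,"x":0,"y":0,"z":0,"ax":0,"ay":0,"az":0}]' && python3 -c "
from station import ticket,readout
print(readout.get_obs()['contact_force'],ticket.hand_in())"
```

```text
t: 11.35
eef_pos: [0.4454, -0.1157, 0.2273]
tool_rot: [-0.0, 1.0, 0.024, 0.0]
contact_force: [-0.3, -0.1, 0.2]
gripper_width: -0.002
the job is handed in; nothing more can be done
[-0.32546942 -0.09929206  0.21004167] None
```

The round board is turned over, solder side up and level, and the job was handed in at about 11.4 s. I pressed its near edge down to about 45°, pushed the raised far edge over from behind, then pressed it level and backed the arm away.

**Board:** in the last top view the solder dots are up. The fitted plane tilts about 0.005 rad, with the board centre at z = 0.107, so the turn is close to π (limit ±0.18 rad).

**Round holder:** its post tops are within 0.1 mm of where they started.

**Everything else:** the spool, flux bottle, driver, tip cleaner, jar and rectangular board show no visible change in the top picture. I compared these by eye, not by measurement. In that picture the arm hides the tweezers and part of the rectangular board's holder. I never brought the fingers near either; the arm only passed well above them.

**Forces:** every wrist force I read stayed under about 2 N. With the arm clear it read about 0.4 N, which is noise level. No check failed or disagreed.

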